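Find the shaft's flat and hold the collar on it

TASK

A colleague is about to tighten the set screw of the blue collar on the grey stirrer drive, and needs you as the second pair of hands. With the collar still resting at the bottom, turn the shaft until its milled flat squarely faces the red mark on the housing. Then grip the collar, turn it so that its brass-headed screw faces the red mark too, raise it level, without taking it off the shaft, until its whole thickness lies on the flat, and push it away from the mark until the screw's tip bears on the flat; finish while still holding it and pressing it there, and leave the other things on the bench where they are.

Things in the scene. Friction and masses are not known exactly. Their poses are not given: they have to be found in the camera images.
- drive: Stirrer drive fixed to the bench: grey gearbox 100 x 96 mm, flat top 55 mm up, black motor behind it (to its +x, as far as 111 mm). Origin on the bench straight below the shaft, z up. A bearing tube 26 mm across (foot 38 mm wide up to 61 mm) rises to 85 mm; the steel shaft stands upright in it. The red mark lies on the drive's -x side of the shaft.
- mark (a point): Outer end of the flat red triangle on the drive's top that points at the shaft: 45 mm from the shaft's axis in the drive's -x direction, 56 mm above the bench.
- shaft (a joint): Turn of the shaft about its upright axis, rad, counterclockwise from above positive, 0 = flat exactly facing the red mark; limits -3.1 and 3.1, starts at +0.5 to +1.4, stays where left (friction 0.08 N m). Shaft 16 mm thick, top 134 mm above the bench. Fingers closed across flat and round back stand about 12 mm apart, elsewhere up to 16 mm.
- flat (a point): Middle of the shaft's milled flat (marked by a yellow paint stripe, that runs on over the shaft's top), 4.5 mm from the axis, 117 mm above the bench. The flat is 13 mm wide and runs from 101 mm above the bench to the shaft's top at 134 mm; below it the shaft is round.
- shaft_axis (a point): Point on the shaft's axis 117 mm above the bench, half-way up the flat; turns with the shaft, the flat being on its -x side.
- collar_center (a point): Centre of the blue collar, at first 91 mm up: it rests loose on the bearing tube, round the shaft. 12 mm thick, 44 mm across, bore 24 mm, 100 g, two parallel spanner flats 38 mm apart on its +y and -y sides, where to grip it. z up, screw on its -x side, at first within 0.35 rad of the direction to the mark.
- screw_tip (a point): Inner end of the set screw, a 5 mm pin along the collar's x axis at half thickness; stands 3 mm into the bore, 9 mm from the collar's centre. Outside is a brass head 10 mm across, 24 to 33 mm from the centre. With the collar centred the tip touches nothing; on the flat it is 4.5 mm from the shaft's axis, on the round side 8 mm.
- pp_bottle: Bystander: small white bottle with blue cap, 57 mm across and 76 mm tall, left of the drive; origin at the middle of its underside.
- stopper: Bystander: reddish rubber stopper, 30 mm across and 28 mm tall, right of the drive; origin at the middle of its underside.
- screwdriver: Bystander: screwdriver, 160 mm long, lying on the bench to the left beyond the bottle; origin under its middle, along its x axis.
There are look-alikes about, which are no part of the job. Of the things like the part that bears collar_center, leave any that is brown; of the rest the smaller one is meant.

How it is judged:
By the outcome, as a careful person would: the job done as asked, in the order asked, and still so for the second after the job is handed in, while the arm keeps its last pose, push and grip.
It also fails if it takes over 42 s, if anything falls off the work surface, if the arm or the gripper's body presses on something with over 40 N, if the wrist force passes 120 N, or if a joint passes its speed limit or range.

ROBOT

A 7-joint arm with a two-finger parallel gripper is mounted at the origin on a cart in front of the work surface, level with it; the furniture and walls round the work are solid. World frame = base frame: x ahead of the robot, y to its left, z up, the work surface at z = 0. Lengths are in m, angles in rad, forces in N, time in s.
With the tool pointing down it reaches from about 0.425 to 0.925 m from the base axis. Payload 6.8 kg.
Tool frame: the origin (TCP) lies on the mounting face of the last link; the fingertips stand 173 mm ahead of it and the grasp point (between the pads) lies 155 mm ahead of it; z points along the fingers, y is the line along which they close (so a half turn about z gives the same grasp; the last joint's range is limited). The gripper opens to 85 mm and grips with 20 to 120 N. Pads are 22 mm wide; open, the fingers measure 114 mm over their backs; the gripper's body (76 mm by 85 mm) begins 54 mm behind the grasp point. The pads swing forward as they close: fully open they stand 13 mm farther back than shut.
Start: joints at [1.188, 0.477, 0.022, 1.555, -0.011, 1.109, -0.083], TCP at [0.183, -0.65, 0.405] pointing down, gripper open.
Joint ranges: [-2.96, 2.96], [-0.34, 2.1], [-1.41, 1.46], [0.24, 2.44], [-1.37, 4.51], [0.17, 1.92], [-2.96, 2.96]. Speed limits (rad/s): [2.39, 2.39, 3.14, 3.14, 3.14, 3.14, 3.14].

INTERFACE

Orientations are given as a unit quaternion [w, x, y, z].
In Python, from station import bot gives the robot as it stands. The module is installed in compiled form; this text tells all that it offers.
- The arm moves only by the shell command python3 -m pendant 'ROWS' [FORCE]. ROWS is JSON, a list of rows, each a list of 5 numbers: the finger opening in m, from 0 to 0.0854, then the shift along the tool's x, y, z in m, then the turn about the tool's z in degrees. In form: [[jaw, x, y, z, yaw], ...]. A call has 1 to 12 rows; each row shifts and turns the commanded pose from where the row before left it, along the tool's axes as they then stand; what a row does not reach is not made up. A row lasts 1/12 s, in which the tool goes at most 41.7 mm and 7.16 degrees, less where a joint would pass 70% of its speed; a pose out of reach is approached as far as the arm can. A call with a gripper value outside its range is refused whole. The fingers move at their own pace and stop on an object; FORCE is the grip in N (left out, the last holds). Time passes only in rows, so rows that do not move let the fingers close. It gives the time, the measured TCP pose, the force, the opening and the grip force at its end, in the units of the state.
- bot.get_obs(): the state, without advancing time (a new reading comes with each control period).
- bot.read_camera(name): name is "scene" or "side" or "wrist"; returns (picture, depth): 420x560x3 uint8, blue, green, red; 420x560 float32, m along the optical axis (not along the pixel's ray), 0 where there is no reading.
- bot.camera_model(name): a dict with "intrinsics" (3x3 intrinsics, pixels), "R" (3x3) and "t" (3): a world point X has camera coordinates R X + t. Camera axes: x right, y down, z forward; pixel columns grow to the right and rows downward; lengths in m; the calibration is good to about 2 mm. A picture is of the moment at which its call begins: read the wrist's pose just before it. camera_model takes no time and is no camera call; for the wrist camera it gives the pose at the moment of the call.
- bot.hand_in(): hands the job in; it is judged then, once.
Trained networks look in the newest picture that a camera, given by its name, has taken for a name from the list of things; names that differ only in an ending like _2 or _b are one class to them, and where a whole thing is asked for, a point or a joint stands for the part that bears it (a point fixed in the world has none). Each returns a list of dicts, best first, with "score" (0 to 1); they miss things now and then, are a little off and sometimes report something else, mostly with a low value. They report only what shows in the picture. A call takes as long as a camera call. They do not tell look-alikes from the thing itself.
- bot.boxes_of(name, camera): "at" ([column, row] in pixels, amid what is visible of it).
- bot.trace(name, camera): "mask" (420x560 bool, what is visible of it) and "at" ([column, row] in pixels, amid what is visible of it).
- bot.pinpoint(name, camera): "at" ([column, row] in pixels: a listed point, or the origin of a listed thing).
The state is a dict: "t": time; "q": joint angles; "joint_vel": joint speeds; "joint_torque": joint torques, N m; "eef_pos": TCP position; "tool_rot": TCP orientation; "contact_force": force on the tool from outside, world axes, zero at the start; "torque": the same for the moment, N m; "gripper_width": opening from 0.0 (shut) to 1.0 (fully open); "grasp_force": force on a finger pad.
Only numpy, scipy, OpenCV 4.12 (cv2) and the standard library are available. Lean on these libraries where they do the work, as an engineer would, in place of code of your own. Each camera call takes 0.05 s, during which the arm holds its last target. There are 200 camera calls.

## Working session

There is one attempt and no reset: what is moved stays moved. The work goes in short steps, Python scripts to look and compute and a shell command to move; the robot and the scene stay as the last step left them, time stands still between calls to the robot, and variables do not carry over. Pictures are saved under pics/ and viewed, at most 10 in all, crops included, and the job is handed in when it is done.

```bash
mkdir -p pics; cat > h.py <<'E'
import numpy as np, cv2
from station import bot
from scipy.spatial.transform import Rotation as Rn
def ray(m,uv):
    K,R,t=[np.array(m[k]) for k in("intrinsics","R","t")]
    d=R.T@np.linalg.inv(K)@np.array([uv[0],uv[1],1.]); return -R.T@t,d
def atz(m,uv,z):
    o,d=ray(m,uv); return o+d*(z-o[2])/d[2]
def proj(m,X):
    K,R,t=[np.array(m[k]) for k in("intrinsics","R","t")]
    p=K@(R@np.array(X)+t); return p[:2]/p[2]
E
python3 - <<'E'
from h import *
o=bot.get_obs(); print(o["t"],o["eef_pos"],o["tool_rot"])
for c in("scene","side"):
    im,d=bot.read_camera(c); m=bot.camera_model(c); cv2.imwrite(f"pics/{c}0.png",im)
    print(c,"cam at",(-np.array(m["R"]).T@np.array(m["t"])).round(3))
    for n,z in(("drive",0),("mark",.056),("collar_center",.091),("flat",.117),("shaft_axis",.117),("screw_tip",.091)):
        for r in bot.pinpoint(n,c)[:3]: print(n,round(r["score"],2),np.round(r["at"]),atz(m,r["at"],z).round(4))
E
```

```text
0.0 [ 0.18310063 -0.64940586  0.40371282] [-9.03452647e-04  9.90573408e-01  1.36979820e-01 -1.89294636e-04]
scene cam at [-0.328  0.674  0.746]
drive 0.69 [287. 230.] [0.5444 0.0708 0.    ]
mark 0.97 [291. 224.] [0.4927 0.0942 0.056 ]
collar_center 0.75 [316. 261.] [0.3066 0.1605 0.091 ]
collar_center 0.66 [285. 202.] [0.5424 0.0787 0.091 ]
collar_center 0.54 [275. 265.] [0.3466 0.2412 0.091 ]
flat 0.67 [290. 195.] [0.5285 0.0699 0.117 ]
shaft_axis 0.51 [286. 192.] [0.5466 0.0717 0.117 ]
shaft_axis 0.29 [284. 205.] [0.5013 0.11   0.117 ]
screw_tip 0.72 [316. 262.] [0.3045 0.163  0.091 ]
screw_tip 0.69 [232. 248.] [0.4544 0.2847 0.091 ]
screw_tip 0.67 [269. 267.] [0.35   0.2538 0.091 ]
side cam at [0.102 0.985 0.759]
drive 0.72 [271. 245.] [0.5344 0.0831 0.    ]
drive 0.63 [274. 198.] [ 0.6172 -0.1022  0.    ]
drive 0.44 [285. 234.] [0.5222 0.0296 0.    ]
mark 0.87 [286. 233.] [0.4909 0.094  0.056 ]
collar_center 0.82 [295. 283.] [0.3918 0.2745 0.091 ]
collar_center 0.62 [273. 207.] [0.539  0.0646 0.091 ]
collar_center 0.59 [330. 267.] [0.3501 0.2021 0.091 ]
flat 0.56 [273. 199.] [0.5361 0.071  0.117 ]
shaft_axis 0.7 [269. 202.] [0.5391 0.0873 0.117 ]
screw_tip 0.91 [337. 266.] [0.3381 0.1939 0.091 ]
screw_tip 0.72 [275. 212.] [0.5276 0.0777 0.091 ]
```

View pics/scene0.png

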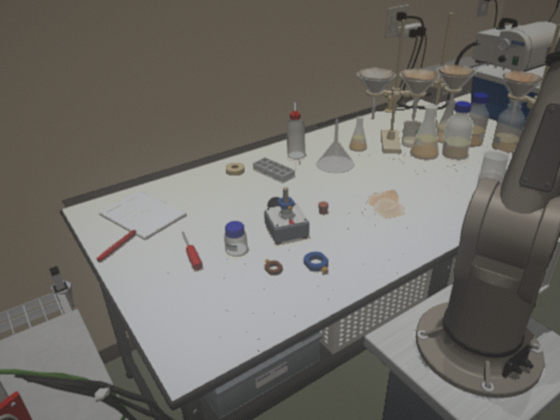

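```bash
python3 - <<'E'
import cv2
im=cv2.imread("pics/side0.png"); cv2.imwrite("pics/side0c.png",cv2.resize(im[150:330,180:420],None,fx=3.3,fy=3.3,interpolation=cv2.INTER_CUBIC))
E
```

```text
(no output)
```

View pics/side0c.png

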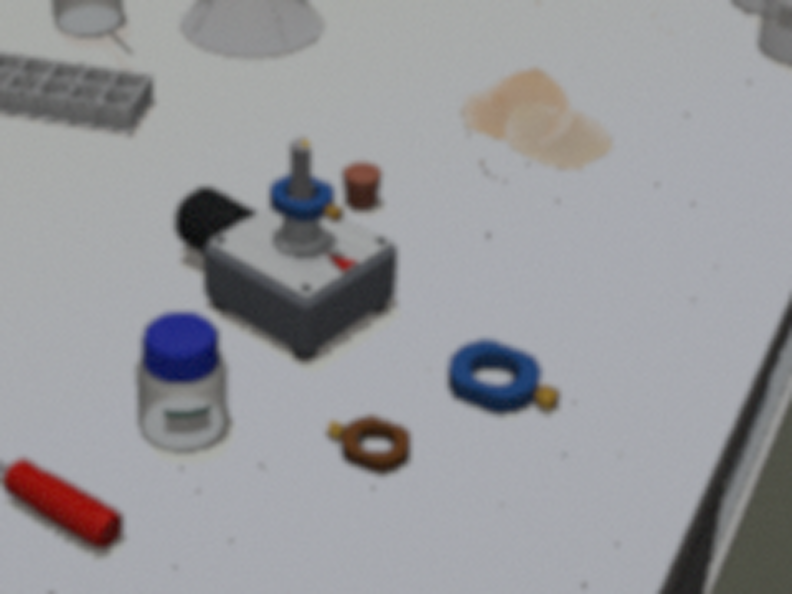

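The wanted collar is the small blue one on the shaft (side px ~272,210). The larger blue one on the bench (~330,264) and the brown one (~294,284) are look-alikes, and the crop confirms this. The bottle is at scene px (235,238) and the stopper at (323,208). Next I check that the path above the bench is clear.

```bash
python3 - <<'E'
from h import *
a=np.array([.183,-.65]);b=np.array([.54,.072])
for c in("scene","side"):
    im,d=bot.read_camera(c); m=bot.camera_model(c); K,R,t=[np.array(m[k]) for k in("intrinsics","R","t")]
    v,u=np.nonzero(d>0); P=((np.linalg.inv(K)@np.array([u,v,np.ones_like(u)]))*d[v,u]-t[:,None]).T@R
    s=np.clip((P[:,:2]-a)@(b-a)/((b-a)@(b-a)),0,1); D=np.linalg.norm(P[:,:2]-a-s[:,None]*(b-a),axis=1)
    for k in range(10):
        q=(D<.12)&(s>=k/10)&(s<=(k+1)/10)&(P[:,2]<.6); print(c,k,P[q,2].max().round(3) if q.any() else None)
m=bot.camera_model("wrist");o=bot.get_obs();T=Rn.from_quat(np.roll(o["tool_rot"],-1)).as_matrix()
R=np.array(m["R"]);print("wristcam in tool",T.T@(-R.T@m["t"]-o["eef_pos"]),"axes",(R@T).round(2).tolist(), "tool",T.round(3).tolist())
E
```

```text
scene 0 -0.003
scene 1 0.113
scene 2 0.114
scene 3 0.087
scene 4 0.005
scene 5 0.027
scene 6 0.02
scene 7 0.005
scene 8 0.031
scene 9 0.137
side 0 0.452
side 1 0.116
side 2 0.115
side 3 0.093
side 4 0.007
side 5 0.028
side 6 0.023
side 7 0.006
side 8 0.032
side 9 0.137
wristcam in tool [ 0.08162385 -0.00071717  0.03081603] axes [[0.0, 1.0, 0.0], [-0.95, 0.0, -0.32], [-0.32, 0.0, 0.95]] tool [[0.962, 0.271, 0.0], [0.271, -0.962, -0.0], [0.0, 0.0, -1.0]]
```

```bash
python3 -m pendant '[[0.0854,0.0245,-0.0272,0,0],[0.0854,0.0245,-0.0272,0,0],[0.0854,0.0245,-0.0272,0,0],[0.0854,0.0245,-0.0272,0,0],[0.0854,0.0245,-0.0272,0,0],[0.0854,0.0245,-0.0272,0,0],[0.0854,0.0245,-0.0272,0,0],[0.0854,0.0245,-0.0272,0,0],[0.0854,0.0245,-0.0272,0,0],[0.0854,0.0245,-0.0272,0,0],[0.0854,0.0245,-0.0272,0,0]]' && python3 -m pendant '[[0.0854,0.0245,-0.0272,0,0],[0.0854,0.0245,-0.0272,0,0],[0.0854,0.0245,-0.0272,0,0],[0.0854,0.0245,-0.0272,0,0],[0.0854,0.0245,-0.0272,0,0],[0.0854,0.0245,-0.0272,0,0],[0.0854,0.0245,-0.0272,0,0],[0.0854,0.0245,-0.0272,0,0],[0.0854,0.0245,-0.0272,0,0],[0.0854,0.0245,-0.0272,0,0],[0.0854,0.0245,-0.0272,0,0]]'  && python3 -m pendant '[[0.06,0,0,0,-7],[0.06,0,0,0,-7],[0.06,0,0,0,-7],[0.06,0,0,0,-7],[0.06,0,0,0,-7],[0.06,0,0,0,-7],[0.06,0,0,0,-7],[0.06,0,0,0,-7],[0.06,0,0,0,-7],[0.06,0,0,0,-7],[0.06,0,0,0,-7],[0.06,0,0,0,-7]]' && python3 -m pendant '[[0.06,0,0,0,-7],[0.06,0,0,0,-7],[0.06,0,0,0,-7],[0.06,0,0,0,0],[0.06,0,0,0,0]]'
cat > look.py <<'E'
from h import *
import sys
o=bot.get_obs(); m=bot.camera_model("wrist"); im,d=bot.read_camera("wrist"); cv2.imwrite(f"pics/{sys.argv[1]}.png",im)
T=Rn.from_quat(np.roll(o["tool_rot"],-1)).as_matrix(); np.savez(f"{sys.argv[1]}.npz",im=im,d=d,R=m["R"],t=m["t"],intrinsics=m["intrinsics"])
print(o["t"],o["eef_pos"].round(4),"tool y deg",np.degrees(np.arctan2(T[1,1],T[0,1])).round(2),"tilt",T[:,2].round(4))
for n,z in(("drive",0),("mark",.056),("collar_center",.091),("flat",.117),("shaft_axis",.117),("screw_tip",.091)):
    for r in bot.pinpoint(n,"wrist")[:2]: print(n,round(r["score"],2),np.round(r["at"]),atz(m,r["at"],z).round(4))
E
python3 look.py w1
```

```text
t: 1.72
eef_pos: [0.3618, -0.2869, 0.4051]
tool_rot: [0.0, 0.991, 0.137, 0.0]
contact_force: [0.5, 0.0, -0.1]
gripper_width: 0.999
grasp_force: 0.0
t: 2.63
eef_pos: [0.5401, 0.0741, 0.4049]
tool_rot: [0.0, 0.991, 0.137, 0.0]
contact_force: [0.1, -0.1, 0.1]
gripper_width: 0.993
grasp_force: 0.0
t: 3.63
eef_pos: [0.5396, 0.0724, 0.4048]
tool_rot: [0.0, 0.642, 0.766, 0.0]
contact_force: [-0.0, 0.2, -0.3]
gripper_width: 0.705
grasp_force: 0.0
t: 4.05
eef_pos: [0.5396, 0.0723, 0.4047]
tool_rot: [-0.0, 0.496, 0.868, 0.0]
contact_force: [0.6, -0.1, -0.5]
gripper_width: 0.703
grasp_force: 0.0
4.05 [0.5396 0.0723 0.4047] tool y deg 30.51 tilt [-0.e+00  2.e-04 -1.e+00]
drive 0.59 [280. 172.] [0.5426 0.0755 0.    ]
drive 0.21 [272. 201.] [0.5517 0.0438 0.    ]
mark 0.7 [243. 145.] [0.4949 0.0898 0.056 ]
collar_center 0.91 [150.  68.] [0.4094 0.1105 0.091 ]
collar_center 0.77 [236.   2.] [0.443  0.1804 0.091 ]
flat 0.94 [273. 200.] [0.5345 0.076  0.117 ]
shaft_axis 0.59 [276. 205.] [0.5383 0.0735 0.117 ]
shaft_axis 0.26 [243. 143.] [0.4949 0.1018 0.117 ]
screw_tip 0.87 [143.  65.] [0.4037 0.1098 0.091 ]
screw_tip 0.78 [245.   6.] [0.4496 0.1812 0.091 ]
```

View pics/w1.png

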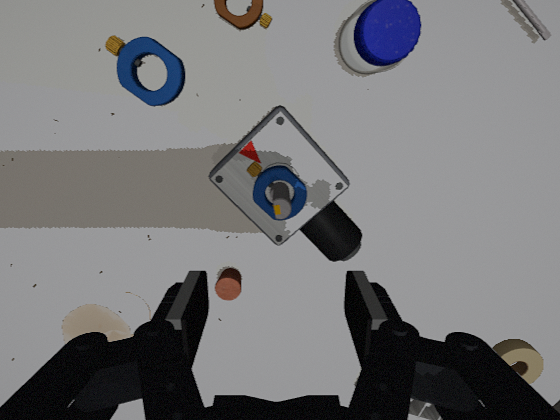

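The picture shows:
- the drive, with the red mark at about (246,148)
- the brass screw at (255,169)
- the collar at (279,192)
- the shaft top at about (281,208), with yellow on its image-left side

I'll measure these with the depth image.

```bash
cat > meas.py <<'E'
from h import *
import sys
f=np.load(sys.argv[1]+".npz"); im,d=f["im"].astype(int),f["d"]; m={k:f[k] for k in("R","t","intrinsics")}
R,t,K=m["R"],m["t"],m["intrinsics"]
v,u=np.mgrid[:420,:560]; P=(np.einsum('ij,jvu->vui',np.linalg.inv(K),np.array([u,v,np.ones_like(u)]))*d[...,None]-t)@R
b,g,r=im[...,0],im[...,1],im[...,2]; z=P[...,2]
near=np.linalg.norm(P[...,:2]-[.54,.073],axis=2)
def rect(M,s):
    q=(P[M][:,:2]*1e4).astype(np.float32); (c,w,a)=cv2.minAreaRect(q); print(s,M.sum(),"c",np.round(np.array(c)/1e4,4),"size",np.round(np.array(w)/1e4,4),"ang",round(a,1),"mean",P[M].mean(0).round(4),"z",np.percentile(z[M],[5,50,95]).round(4))
top=(near<.075)&(abs(z-.055)<.003)&(abs(r-b)<25); n,l,s,_=cv2.connectedComponentsWithStats(cv2.morphologyEx(top.astype(np.uint8),cv2.MORPH_OPEN,np.ones((3,3))))
rect(l==1+s[1:,4].argmax(),"top")
red=(r>g+80)&(r>b+80)&(near<.06)&(z<.075)&(z>.05); rect(red,"red"); 
rect((near<.03)&(z>.130),"shafttop")
yel=(r>b+60)&(g>b+40)&(near<.02)&(z>.099); rect(yel,"yellow")
rect(yel&(z>.131),"yellowtop")
blue=(b>r+40)&(near<.04)&(abs(z-.097)<.003); rect(blue,"collartop")
br=(r>b+40)&(g>b+15)&(near<.045)&(abs(z-.092)<.008); rect(br,"brass")
E
python3 meas.py w1; python3 - <<'E'
import cv2
im=cv2.imread("pics/w1.png"); cv2.imwrite("pics/w1c.png",cv2.resize(im[130:250,200:350],None,fx=5,fy=5,interpolation=cv2.INTER_CUBIC))
E
```

```text
top 6569 c [0.5401 0.0776] size [0.0886 0.0928] ang 73.1 mean [0.5387 0.0823 0.055 ] z [0.0538 0.055  0.0563]
red 132 c [0.5049 0.09  ] size [0.0185 0.0125] ang 0.7 mean [0.5025 0.0888 0.0564] z [0.0549 0.0565 0.0576]
shafttop 7609 c [0.5371 0.0806] size [0.0582 0.0246] ang 26.7 mean [0.5363 0.0855 0.2975] z [0.2398 0.3089 0.316 ]
yellow 53 c [0.5383 0.0756] size [0.0039 0.0071] ang 38.4 mean [0.5381 0.0759 0.1341] z [0.1331 0.1341 0.1349]
yellowtop 53 c [0.5383 0.0756] size [0.0039 0.0071] ang 38.4 mean [0.5381 0.0759 0.1341] z [0.1331 0.1341 0.1349]
collartop 1160 c [0.5395 0.0777] size [0.0378 0.0427] ang 77.5 mean [0.5375 0.0799 0.0969] z [0.0958 0.0969 0.098 ]
brass 139 c [0.5254 0.0779] size [0.0113 0.0382] ang 66.9 mean [0.5124 0.0843 0.0948] z [0.0912 0.0953 0.0966]
```

View pics/w1c.png

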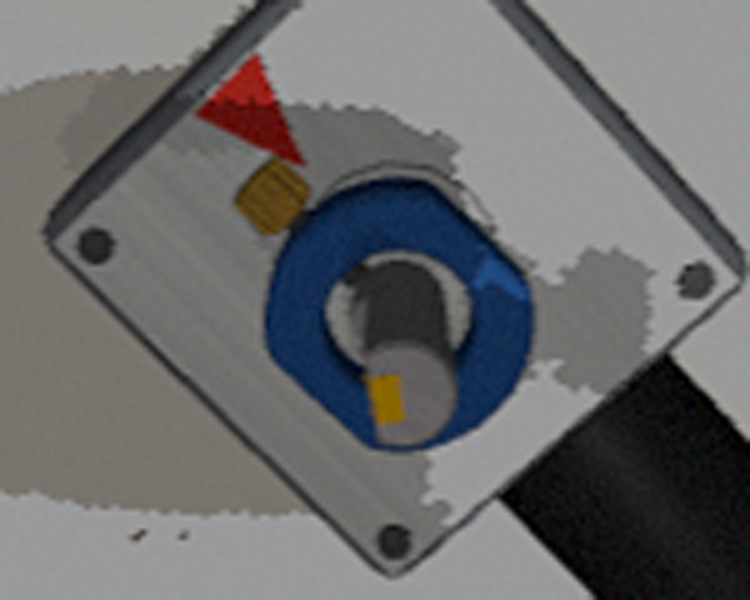

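```bash
python3 - <<'E'
from h import *
f=np.load("w1.npz"); m={k:f[k] for k in("R","t","intrinsics")}
p=lambda c,z:atz(m,(200+(c[0]+.5)/5-.5,130+(c[1]+.5)/5-.5),z)[:2]
S=[p(c,.055) for c in((95,245),(402,-48),(693,280),(393,542))]
a=lambda w:np.degrees(np.arctan2(w[1],w[0])).round(1)
print("screws",np.round(S,4).tolist(),"mean",np.mean(S,0).round(4),[a(S[i]-S[j]) for i,j in((0,3),(1,2),(1,0),(2,3))],[np.linalg.norm(S[i]-S[j]).round(4) for i,j in((0,3),(1,2),(1,0),(2,3))])
T=[p(c,.056) for c in((197,113),(258,55),(303,165))]; mk=(T[0]+T[1])/2
print("mark",mk.round(4),"tri axis",a(mk-T[2]))
sh=p((411,393),.134); print("shaft",sh.round(4),"->mark",a(mk-sh),np.linalg.norm(mk-sh))
E1,E2=p((364,370),.134),p((377,440),.134); print("flat normal",a(E1-E2)+90, "dist",np.linalg.norm((E1+E2)/2-sh))
bh=p((270,197),.091); print("brass",bh.round(4),a(bh-sh))
E
```

```text
screws [[0.4905, 0.0519], [0.5122, 0.1252], [0.5884, 0.102], [0.5675, 0.0291]] mean [0.5397 0.077 ] [np.float64(163.5), np.float64(163.1), np.float64(73.5), np.float64(74.0)] [np.float64(0.0803), np.float64(0.0796), np.float64(0.0765), np.float64(0.0759)]
mark [0.4972 0.0899] tri axis 163.0
shaft [0.5407 0.0783] ->mark 165.0 0.04508170785566723
flat normal 220.5 dist 0.006010862414891373
brass [0.5119 0.0835] 169.7
```

```bash
python3 -m pendant '[[0.04,0,0,0,-5],[0.04,0,0,0,-5],[0.04,0.0037,0.0037,0.02,0],[0.04,0,0,0.03,0],[0.04,0,0,0.03,0],[0.04,0,0,0.03,0],[0.04,0,0,0.018,0],[0.04,0,0,0,0],[0.04,0,0,0,0]]' && python3 look.py w2; python3 -m pendant '[[0.0,0,0,0,0],[0.0,0,0,0,0],[0.0,0,0,0,0],[0,0,0,0,0],[0,0,0,0,0],[0,0,0,0,0]]' 40; python3 -c "
from h import *
o=bot.get_obs();print(o['gripper_width']*85.4,o['contact_force'],o['torque'])"
```

```text
t: 5.15
eef_pos: [0.5398, 0.0779, 0.2764]
tool_rot: [-0.001, 0.417, 0.909, -0.0]
contact_force: [0.3, 1.1, 0.7]
gripper_width: 0.47
grasp_force: 0.0
5.15 [0.5398 0.0779 0.2764] tool y deg 40.75 tilt [-1.7e-03  1.0e-04 -1.0e+00]
drive 0.67 [276. 214.] [0.5405 0.077  0.    ]
mark 0.72 [231. 176.] [0.4955 0.0917 0.056 ]
collar_center 0.87 [275. 271.] [0.5392 0.0779 0.091 ]
flat 0.75 [264. 300.] [0.5351 0.0754 0.117 ]
flat 0.32 [278. 212.] [0.5145 0.1081 0.117 ]
shaft_axis 0.56 [273. 305.] [0.5398 0.0758 0.117 ]
screw_tip 0.97 [88. 16.] [0.4124 0.1139 0.091 ]
screw_tip 0.87 [263. 256.] [0.5293 0.0805 0.091 ]
t: 6.0
eef_pos: [0.5406, 0.0782, 0.2772]
tool_rot: [0.001, 0.417, 0.909, 0.001]
contact_force: [2.7, 1.5, 1.9]
gripper_width: 0.136
grasp_force: 42.0
11.636270102282536 [2.66060555 1.50676889 1.91800762] [ 0.41644319 -0.58473858 -0.04860182]
```

View pics/w2.png

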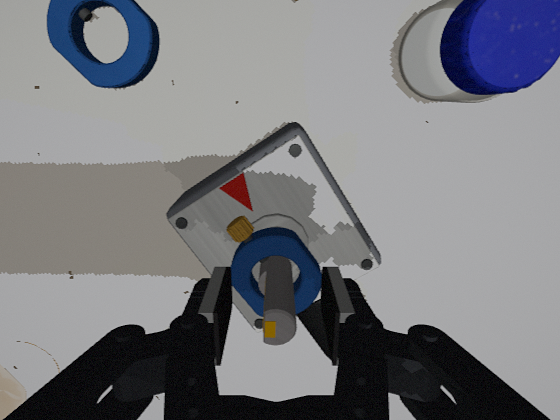

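The opening is 11.6 mm, so the pads sit across the flat and the round back. I'll refine the drive yaw from this closer view, where the housing screws are at (181,223), (295,150) and (367,264).

```bash
python3 - <<'E'
from h import *
f=np.load("w2.npz"); m={k:f[k] for k in("R","t","intrinsics")}
a=lambda w:np.degrees(np.arctan2(w[1],w[0])).round(1)
S=[]
g=f["im"].min(2)
for c in((181,223),(295,150),(367,264)):
    w=g[c[1]-9:c[1]+10,c[0]-9:c[0]+10]; v,u=np.nonzero(w<w.min()+45); px=(c[0]-9+u.mean(),c[1]-9+v.mean()); S.append(atz(m,px,.055)[:2]); print(c,np.round(px,1))
print(np.round(S,4),a(S[1]-S[2]),a(S[1]-S[0]),((S[0]+S[2])/2).round(4))
E
python3 meas.py w2 | egrep 'top|collar'
```

```text
(181, 223) [181.  222.5]
(295, 150) [294.6 149.8]
(367, 264) [366.4 263.1]
[[0.4906 0.0517]
 [0.5121 0.1248]
 [0.5888 0.1027]] 163.9 73.6 [0.5397 0.0772]
top 12332 c [0.5399 0.0769] size [0.0891 0.0925] ang 73.8 mean [0.5295 0.0922 0.055 ] z [0.0539 0.055  0.0562]
shafttop 11057 c [0.5343 0.0788] size [0.0544 0.0304] ang 40.6 mean [0.5279 0.0829 0.1654] z [0.1332 0.1764 0.1871]
yellowtop 170 c [0.538  0.0759] size [0.0043 0.0078] ang 36.1 mean [0.5382 0.0761 0.1343] z [0.1334 0.1343 0.1351]
collartop 3217 c [0.5401 0.0774] size [0.0382 0.0442] ang 77.1 mean [0.5366 0.0805 0.0969] z [0.0959 0.0969 0.0979]
```

```bash
python3 -m pendant '[[0,0,0,0,4],[0,0,0,0,5],[0,0,0,0,5],[0,0,0,0,6],[0,0,0,0,6],[0,0,0,0,6],[0,0,0,0,6],[0,0,0,0,6],[0,0,0,0,5],[0,0,0,0,5],[0,0,0,0,3],[0,0,0,0,0]]' ; python3 -m pendant '[[0,0,0,0,0],[0,0,0,0,0],[0,0,0,0,0]]'; python3 look.py w3 | head -1
python3 -c "
from h import *
o=bot.get_obs();print(o['gripper_width']*85.4,o['contact_force'],o['torque'])"
```

```text
t: 7.0
eef_pos: [0.5414, 0.0771, 0.2772]
tool_rot: [0.001, 0.801, 0.599, 0.001]
contact_force: [7.3, -0.7, -1.8]
gripper_width: 0.13
grasp_force: 41.0
t: 7.25
eef_pos: [0.5414, 0.0771, 0.2772]
tool_rot: [0.001, 0.8, 0.6, 0.002]
contact_force: [6.7, -1.3, 0.2]
gripper_width: 0.137
grasp_force: 41.3
7.25 [0.5414 0.0771 0.2772] tool y deg -16.31 tilt [ 0.0038  0.     -1.    ]
11.478001405848714 [ 6.79251553 -1.18437574 -0.70349075] [-0.12254306 -1.34127404 -0.07742242]
```

```bash
python3 -m pendant '[[0.055,0,0,0,0],[0.055,0,0,0,0],[0.055,0,0,0,0],[0.055,0,0,0,0],[0.06,0,0,-0.02,0],[0.06,0,0,-0.03,0],[0.06,0,0,-0.03,0],[0.06,0,0,0,-7],[0.06,0,0,0,-7],[0.06,0,0,0,-7],[0.06,0,0,0,-7],[0.06,0,0,0,-7]]' ; python3 -m pendant '[[0.06,0,0,0,-7],[0.06,0,0,0,-7],[0.06,0,0,0,-7],[0.06,0,0,0,-7],[0.06,0,0,0,-7],[0.06,0,0,0,-7],[0.06,0,0,0,-7],[0.06,0,0,0,-2.4],[0.06,0,0,0,0],[0.06,0,0,0,0]]'; python3 look.py w4; python3 meas.py w4; python3 - <<'E'
import cv2
im=cv2.imread("pics/w4.png"); cv2.imwrite("pics/w4c.png",cv2.resize(im[130:330,180:380],None,fx=3,fy=3,interpolation=cv2.INTER_CUBIC))
E
```

```text
t: 8.6
eef_pos: [0.5396, 0.0777, 0.3566]
tool_rot: [-0.0, 0.58, 0.815, -0.0]
contact_force: [0.9, 0.3, -0.1]
gripper_width: 0.708
grasp_force: 0.0
t: 9.43
eef_pos: [0.5397, 0.0776, 0.3565]
tool_rot: [-0.0, 0.173, 0.985, -0.0]
contact_force: [0.2, -0.1, -0.7]
gripper_width: 0.704
grasp_force: 0.0
9.4333 [0.5397 0.0776 0.3565] tool y deg 70.04 tilt [-8.e-04 -1.e-04 -1.e+00]
drive 0.81 [278. 187.] [0.5422 0.0785 0.    ]
mark 0.59 [267. 142.] [0.4932 0.088  0.056 ]
collar_center 0.9 [277. 218.] [0.5407 0.0786 0.091 ]
collar_center 0.4 [151. 247.] [ 0.5306 -0.0143  0.091 ]
shaft_axis 0.84 [274. 234.] [0.5414 0.0763 0.117 ]
shaft_axis 0.36 [279. 186.] [0.5136 0.0894 0.117 ]
screw_tip 0.7 [274. 205.] [0.5312 0.08   0.091 ]
screw_tip 0.64 [367.  23.] [0.4441 0.1695 0.091 ]
top 4386 c [0.5465 0.0992] size [0.0428 0.0926] ang 73.7 mean [0.5413 0.1056 0.055 ] z [0.0539 0.055  0.0562]
red 234 c [0.504  0.0903] size [0.0184 0.0136] ang 4.3 mean [0.5026 0.0881 0.0564] z [0.0553 0.0565 0.0575]
shafttop 8420 c [0.5318 0.0741] size [0.0531 0.0296] ang 76.6 mean [0.5249 0.0693 0.243 ] z [0.1345 0.2586 0.2675]
yellow 238 c [0.5373 0.0779] size [0.0065 0.0055] ang 70.8 mean [0.5361 0.0784 0.1225] z [0.1045 0.1237 0.1347]
yellowtop 76 c [0.5374 0.0778] size [0.0067 0.0051] ang 77.0 mean [0.5377 0.0778 0.1341] z [0.1328 0.1342 0.1351]
collartop 1491 c [0.5385 0.0775] size [0.037  0.0415] ang 76.5 mean [0.5347 0.079  0.0969] z [0.0958 0.0969 0.0979]
brass 217 c [0.5118 0.0839] size [0.0106 0.0089] ang 79.6 mean [0.5115 0.0842 0.0946] z [0.0912 0.0949 0.0966]
```

View pics/w4c.png

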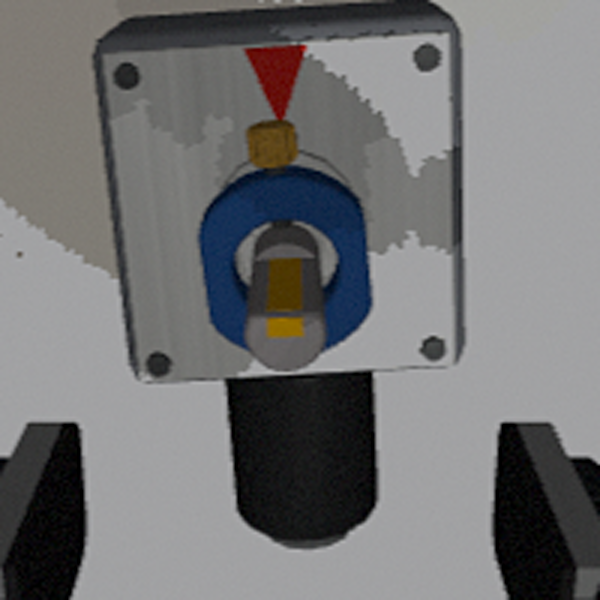

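The flat stripe faces the mark: the stripe is at crop (285,290) and the triangle at (277,80). The collar needs about 3° more. I go down and grip it.

```bash
python3 -m pendant '[[0.06,0,0,0,-3.5],[0.06,0,0,0,-3.5],[0.06,0,0,0.03,0],[0.06,0,0,0.03,0],[0.06,0,0,0.03,0],[0.06,0,0,0.0215,0],[0.06,0,0,0,0],[0.06,0,0,0,0]]'; python3 look.py w5 |egrep 'tool|collar'; python3 -m pendant '[[0.03,0,0,0,0],[0.03,0,0,0,0],[0.03,0,0,0,0],[0.03,0,0,0,0],[0.03,0,0,0,0],[0.03,0,0,0,0]]' 60;  python3 look.py w6 |egrep 'tool|collar'; python3 meas.py w6; python3 -c "
from h import *
o=bot.get_obs();print(o['gripper_width']*85.4,o['contact_force'],o['torque'])"
```

```text
t: 10.45
eef_pos: [0.5397, 0.0779, 0.2448]
tool_rot: [-0.001, 0.112, 0.994, -0.0]
contact_force: [0.1, 0.4, 0.9]
gripper_width: 0.704
grasp_force: 0.0
10.45 [0.5397 0.0779 0.2448] tool y deg 77.16 tilt [-0.0021 -0.     -1.    ]
t: 11.3
eef_pos: [0.5402, 0.0778, 0.2458]
tool_rot: [0.0, 0.112, 0.994, -0.0]
contact_force: [-2.6, -0.9, 5.5]
gripper_width: 0.431
grasp_force: 59.5
11.3 [0.5402 0.0778 0.2458] tool y deg 77.14 tilt [ 7.e-04 -3.e-04 -1.e+00]
collar_center 0.19 [276. 286.] [0.531  0.0803 0.091 ]
top 14757 c [0.5298 0.0804] size [0.0884 0.0718] ang 73.9 mean [0.5167 0.0824 0.055 ] z [0.054  0.055  0.0561]
red 695 c [0.5047 0.0902] size [0.021  0.0137] ang 5.0 mean [0.5029 0.088  0.0565] z [0.0555 0.0564 0.0575]
shafttop 9325 c [0.5319 0.0763] size [0.051  0.0225] ang 77.1 mean [0.5264 0.0763 0.1462] z [0.1318 0.1481 0.1568]
yellow 1529 c [0.5373 0.078 ] size [0.007 0.007] ang 73.0 mean [0.5358 0.0785 0.1214] z [0.1043 0.1225 0.1345]
yellowtop 322 c [0.5376 0.0779] size [0.007  0.0064] ang 73.0 mean [0.5375 0.0779 0.1339] z [0.1313 0.1342 0.1349]
collartop 4411 c [0.5386 0.0788] size [0.0369 0.042 ] ang 77.2 mean [0.5342 0.08   0.0968] z [0.0957 0.0968 0.0977]
brass 764 c [0.513  0.0845] size [0.0107 0.0119] ang 78.4 mean [0.5109 0.085  0.094 ] z [0.0896 0.0946 0.0964]
36.5898187972238 [-0.82010485 -1.21824089  6.71576062] [-0.27914436  0.27125931 -0.01150973]
```

View pics/w6.png

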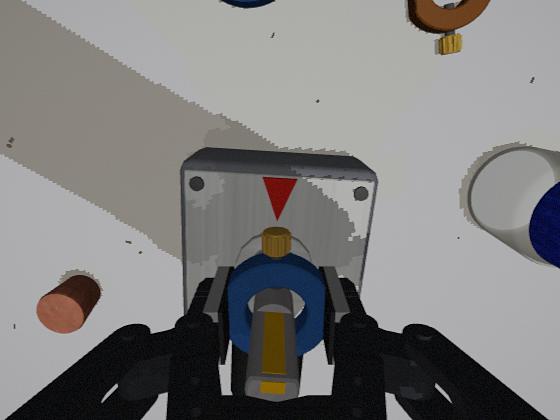

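```bash
python3 -m pendant '[[0.03,0,0,0,1.7],[0.03,0,0,0,1.7],[0.03,0,0,0,0],[0.03,0,0,-0.002,0],[0.03,0.001,0,-0.002,0],[0.03,0.0005,0,-0.004,0],[0.03,0,0,-0.005,0],[0.03,0,0,-0.005,0],[0.03,0,0,-0.005,0],[0.03,0,0,-0.003,0],[0.03,0,0,0,0],[0.03,0,0,0,0]]';  python3 look.py w7 |egrep 'tool|collar'; python3 meas.py w7|egrep -v 'red|shaft'; python3 - <<'E'
from h import *
o=bot.get_obs();print(o['gripper_width']*85.4,o['contact_force'],o['torque'])
f=np.load("w7.npz"); m={k:f[k] for k in("R","t","intrinsics")}; im,d=f["im"].astype(int),f["d"]
K,R,t=m["intrinsics"],m["R"],m["t"]; v,u=np.mgrid[:420,:560]; P=(np.einsum('ij,jvu->vui',np.linalg.inv(K),np.array([u,v,np.ones_like(u)]))*d[...,None]-t)@R
M=(im[...,0]>im[...,2]+40)&(np.linalg.norm(P[...,:2]-[.54,.0775],axis=2)<.035)&(P[...,2]>.1)
A=np.c_[P[M][:,:2]-[.54,.0775],np.ones(M.sum())]; k=abs(P[M][:,2]-np.median(P[M][:,2]))<.003
print("top plane",np.linalg.lstsq(A[k],P[M][k][:,2],rcond=None)[0],k.sum())
E
```

```text
t: 12.65
eef_pos: [0.5386, 0.0781, 0.2714]
tool_rot: [0.0, 0.141, 0.99, 0.0]
contact_force: [-1.3, -0.3, 0.0]
gripper_width: 0.431
grasp_force: 60.0
12.65 [0.5386 0.0781 0.2714] tool y deg 73.73 tilt [ 5.e-04 -1.e-04 -1.e+00]
top 12675 c [0.5276 0.0811] size [0.0883 0.0669] ang 73.7 mean [0.52   0.0831 0.055 ] z [0.0539 0.055  0.0561]
yellow 786 c [0.5347 0.0786] size [0.007  0.0119] ang 77.6 mean [0.5359 0.0784 0.124 ] z [0.1099 0.1247 0.1348]
yellowtop 213 c [0.5376 0.078 ] size [0.0068 0.006 ] ang 74.9 mean [0.5376 0.078  0.1339] z [0.1312 0.1341 0.135 ]
36.9954056214917 [ 0.25296979 -0.16857283 -0.9250807 ] [ 0.04323542  0.01200326 -0.01791893]
top plane [ 0.00265258 -0.00168846  0.12240687] 4761meas.py:9: RuntimeWarning: Mean of empty slice.
  q=(P[M][:,:2]*1e4).astype(np.float32); (c,w,a)=cv2.minAreaRect(q); print(s,M.sum(),"c",np.round(np.array(c)/1e4,4),"size",np.round(np.array(w)/1e4,4),"ang",round(a,1),"mean",P[M].mean(0).round(4),"z",np.percentile(z[M],[5,50,95]).round(4))
  ret = um.true_divide(
Traceback (most recent call last):
  File "meas.py", line 16, in <module>
    blue=(b>r+40)&(near<.04)&(abs(z-.097)<.003); rect(blue,"collartop")
                                                 ~~~~^^^^^^^^^^^^^^^^^^
  File "meas.py", line 9, in rect
    q=(P[M][:,:2]*1e4).astype(np.float32); (c,w,a)=cv2.minAreaRect(q); print(s,M.sum(),"c",np.round(np.array(c)/1e4,4),"size",np.round(np.array(w)/1e4,4),"ang",round(a,1),"mean",P[M].mean(0).round(4),"z",np.percentile(z[M],[5,50,95]).round(4))
                                                                                                                                                                                                            ~~~~~~~~~~~~~^^^^^^^^^^^^^^^^
IndexError: index -1 is out of bounds for axis 0 with size 0
```

View pics/w7.png

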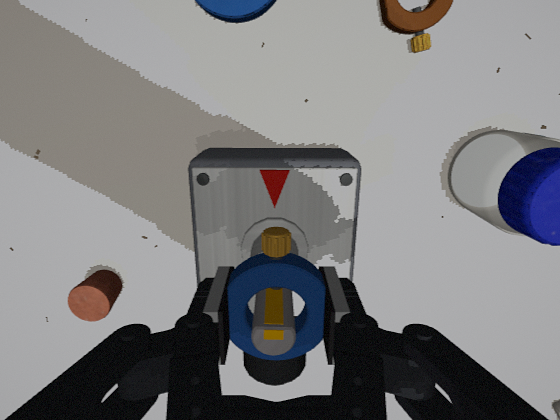

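The collar is level with its top at 122.4 mm, so it lies wholly on the flat. The screw at (277,240) lines up with the mark at (275,187). Now I push away from the mark.

```bash
python3 -m pendant '[[0.03,-0.001,0,0,0],[0.03,-0.001,0,0,0],[0.03,-0.001,0,0,0],[0.03,-0.001,0,0,0],[0.03,0,0,0,0],[0.03,0,0,0,0]]'; python3 -m pendant '[[0.03,-0.0005,0,0,0],[0.03,-0.0005,0,0,0],[0.03,-0.0005,0,0,0],[0.03,-0.0005,0,0,0],[0.03,0,0,0,0],[0.03,0,0,0,0]]'
```

```text
t: 13.5
eef_pos: [0.5425, 0.077, 0.2712]
tool_rot: [0.0, 0.141, 0.99, 0.0]
contact_force: [-0.2, 0.1, -0.9]
gripper_width: 0.433
grasp_force: 60.0
t: 14.0
eef_pos: [0.5443, 0.0765, 0.2712]
tool_rot: [0.0, 0.141, 0.99, 0.0]
contact_force: [-0.3, 0.2, -0.9]
gripper_width: 0.435
grasp_force: 60.0
```

```bash
python3 -m pendant '[[0.03,-0.0005,0,0,0],[0.03,-0.0005,0,0,0],[0.03,0,0,0,0],[0.03,0,0,0,0]]';python3 -m pendant '[[0.03,-0.0005,0,0,0],[0.03,-0.0005,0,0,0],[0.03,0,0,0,0],[0.03,0,0,0,0]]'
```

```text
t: 14.33
eef_pos: [0.545, 0.0763, 0.2711]
tool_rot: [-0.0, 0.141, 0.99, -0.0]
contact_force: [-2.0, 0.2, 1.0]
gripper_width: 0.433
grasp_force: 60.0
t: 14.67
eef_pos: [0.5454, 0.0763, 0.271]
tool_rot: [-0.001, 0.141, 0.99, -0.0]
contact_force: [-5.3, 1.5, 1.2]
gripper_width: 0.43
grasp_force: 60.3
```

```bash
python3 -m pendant '[[0.03,-0.0005,0,0,0],[0.03,-0.0005,0,0,0],[0.03,0,0,0,0],[0.03,0,0,0,0],[0.03,0,0,0,0],[0.03,0,0,0,0]]'; python3 look.py w8 |egrep 'tool|screw|collar|flat'; python3 - <<'E'
from h import *
o=bot.get_obs();print(o['gripper_width']*85.4,o['contact_force'],o['torque'])
f=np.load("w8.npz"); m={k:f[k] for k in("R","t","intrinsics")}; im,d=f["im"].astype(int),f["d"]
K,R,t=m["intrinsics"],m["R"],m["t"]; v,u=np.mgrid[:420,:560]; P=(np.einsum('ij,jvu->vui',np.linalg.inv(K),np.array([u,v,np.ones_like(u)]))*d[...,None]-t)@R
M=(im[...,0]>im[...,2]+40)&(np.linalg.norm(P[...,:2]-[.54,.0775],axis=2)<.035)&(P[...,2]>.1)
A=np.c_[P[M][:,:2]-[.54,.0775],np.ones(M.sum())]; k=abs(P[M][:,2]-np.median(P[M][:,2]))<.003
print("top plane",np.linalg.lstsq(A[k],P[M][k][:,2],rcond=None)[0],k.sum())
cv2.imwrite("pics/w8c.png",cv2.resize(f["im"][150:400,170:390],None,fx=2.4,fy=2.4,interpolation=cv2.INTER_CUBIC))
E
```

```text
t: 15.17
eef_pos: [0.5458, 0.0763, 0.2709]
tool_rot: [-0.002, 0.141, 0.99, -0.0]
contact_force: [-7.8, 1.7, 2.8]
gripper_width: 0.434
grasp_force: 60.5
15.1667 [0.5458 0.0763 0.2709] tool y deg 73.8 tilt [-3.5e-03 -3.0e-04 -1.0e+00]
collar_center 0.18 [273. 287.] [0.5502 0.074  0.091 ]
flat 0.77 [274. 284.] [0.5343 0.0789 0.117 ]
screw_tip 0.58 [279. 284.] [0.5494 0.0768 0.091 ]
36.984427520383285 [-8.13893426  1.24208671  4.42268004] [ 0.33344523  1.60039725 -0.00223621]
top plane [-0.00339953 -0.00257138  0.12187569] 5395
```

View pics/w8c.png

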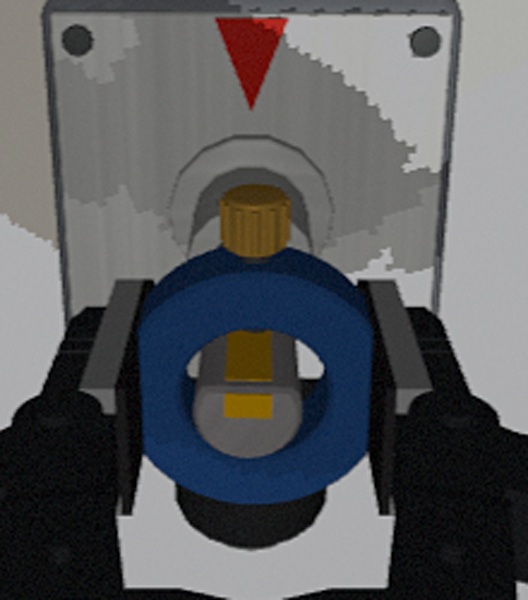

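```bash
python3 -c "
from station import bot
print(bot.hand_in())"
```

```text
the job is handed in; nothing more can be done
None
```

The job is handed in at about 15 s of the 42 s: the shaft flat and the brass screw face the red mark, and the collar is held level with its whole thickness on the flat (top about 122 mm), its screw tip pressed against the flat with about 8 N.

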